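Index the drill-guide turret to station five and pin it

TASK

Crank the drill-guide turret round, click by click, until the station with five red dots sits clicked in at the red pointer. Then take the red-headed lock pin from the wooden stand and push it gently but fully home, down through the fork of that station into the socket, and let go of it. Be gentle with the crank and the pin, and leave the blue-headed pin and the other things on the bench where they are.

Things in the scene. Friction and masses are not known exactly. Their poses are not given: they have to be found in the camera images.
- indexer: Fixed bench fixture (green base, 40 mm high, 60 mm radius, its place and yaw vary); it carries the turret and crank. Origin on the bench under the turret's vertical axis; its -x side carries a 44 mm square green pad with the pin socket, and a red diamond-shaped pointer flat on the pad's outer edge.
- turret (a joint): Steel turret on a vertical axis; rad, growing clockwise from above. Stations 1 to 6 (marked by red dots) are at the pointer at 0, 1.047, 2.094, 3.142, 4.189, 5.236; stops at -0.35 and 5.59. Detents: leaving a click takes 0.2 to 0.4 N m (4 to 8 N at the knob); past half-way it jumps by itself into the next, resting within 0.02 rad. Starts near station 1, 2 or 3, rarely between two.
- turret_axis (a point): Point on the turret's axis at its top face, 60 mm above the bench. The turret is a 116 mm disc, 18 mm thick, with six forks on its rim reaching 84 mm from the axis; each fork has a radial slot 12 mm wide, open outward, its inner end 58 mm from the axis, and one to six red dots (7 mm) just inward of it.
- crank_knob (a point): Middle of the upright round yellow crank knob (spins freely on its pin): 20 mm wide, 76 to 116 mm above the bench (this point at 100), 50 mm from the axis, on a black arm (top at 76). Worn: it swings freely 0.6 rad either way about mid-play before it moves the turret; its start varies. In mid-play it is opposite station 5's fork. Fragile: all finger forces on it, both sides of a pinch added, must stay under 60 N.
- socket (a point): Centre of the mouth of the lock pin's socket: top of the green pad, 40 mm above the bench, 72 mm from the turret axis, under the fork that is at the pointer. A vertical hole 11.4 mm wide and 25 mm deep, with a spring ball in its wall 13 mm below the mouth that rubs on the shaft: from there on the pin does not fall in by itself but must be pushed, with 4 to 10 N. Fork tops are 20 mm above this point.
- lock_pin: Lock pin, about 60 g: steel shaft 10 mm wide, 50 mm long, last 5 mm tapered to 4.4 mm; a collar 22 mm wide, 3 mm thick; then a round red head 16 mm wide, 35 mm tall. Origin at the end of the tip, z up along the pin. Starts in the stand, tip 15 mm up. Fully home, the tip is on the socket's floor, the collar 5 mm above the fork. All the indexer's contact forces on it added, the ball's squeeze (about 12 N) included, must stay under 35 N.
- lock_pin_head (a point): Middle of the red head of the lock pin, on its axis, 72 mm above its tip.
- spare_pin: Like the lock pin but with a shaft of 36 mm and a blue head; to be left in the stand. Which pin stands in which hole varies.
- pin_stand: Dark wooden block 120 x 50 x 40 mm (x, y, z), fixed, origin under its centre, with two 11 mm square holes 25 mm deep at 32 mm either way along its x axis, holding the two pins. It stands left or right of the indexer, having changed places with the tub or not.
- tub: White open tub 120 x 75 x 45 mm, fixed, origin under its centre; a bystander.
- wrench: Steel wrench 180 mm long lying on the bench beyond the indexer; bystander.
- screwdriver: Orange-handled screwdriver, 200 mm, lying on the bench; bystander.
- hammer: Hammer, 260 mm, lying on the bench; bystander.
- oil: Amber oil bottle, 60 mm wide, 120 mm tall, standing on the bench; bystander.
- paste: Aluminium tin, 60 mm wide, 60 mm tall, standing on the bench; bystander.

How it is judged:
By the outcome, as a careful person would: the job done as asked, in the order asked, and still so for the second after the job is handed in, with the robot touching nothing.
It also fails if it takes over 72 s, if anything falls off the work surface, if the arm or the gripper's body presses on something with over 40 N, if the wrist force passes 120 N, or if a joint passes its speed limit or range.

ROBOT

A 7-joint arm with a two-finger parallel gripper is mounted at the origin on the work surface. World frame = base frame: x ahead of the robot, y to its left, z up, the work surface at z = 0. Lengths are in m, angles in rad, forces in N, time in s.
With the tool pointing down it reaches from about 0.4 to 0.9 m from the base axis. Payload 5.6 kg.
Tool frame: the origin (TCP) lies at the very end of the fingers, on their centre line; the grasp point (between the pads) lies 19 mm behind it; z points along the fingers, y is the line along which they close (so a half turn about z gives the same grasp; the last joint's range is limited). The gripper opens to 92 mm and grips with 3 to 60 N. Pads are 20 mm wide; open, the fingers measure 128 mm over their backs; the gripper's body (75 mm by 189 mm) begins 69 mm behind the grasp point.
Start: joints at [1.197, 0.468, -0.012, 1.603, 0.006, 1.071, -0.056], TCP at [0.211, -0.615, 0.215] pointing down, gripper open.
Joint ranges: [-2.53, 2.53], [-0.31, 2.02], [-1.57, 1.55], [0.28, 2.44], [-1.29, 4.43], [0.15, 1.84], [-2.92, 2.92]. Speed limits (rad/s): [2.57, 2.57, 3.14, 3.14, 3.14, 3.14, 3.14].

INTERFACE

Orientations are given as a rotation vector (axis times angle).
In Python, from rig import * gives the robot as it stands.
- The arm moves only by the tool arm_command, never from a script. Its argument "steps" is a list of rows, each an object of numbers: "rx", "ry", "rz": the turn, a rotation vector about the world's x, y, z in degrees; "dx", "dy", "dz": the shift along the world's x, y, z in m; "grip": the finger opening in m, from 0 to 0.0919. A call has 1 to 10 rows; each row shifts and turns the commanded pose from where the row before left it; what a row does not reach is not made up. A row lasts 1/8 s, in which the tool goes at most 62.5 mm and 10.7 degrees, less where a joint would pass 70% of its speed; a pose out of reach is approached as far as the arm can. A call is refused whole if a number of a shift passes 0.0625 or a number of a turn 10.7, either way. A call with a gripper value outside its range is refused whole. The fingers move at their own pace and stop on an object; the grip force is fixed at half the most. Time passes only in rows, so rows that do not move let the fingers close. It gives the time, the measured TCP pose, the force, the opening and the grip force at its end, in the units of the state.
- get_state(): the state, without advancing time (a new reading comes with each control period).
- read_camera(name): name is "scene" or "side" or "wrist"; returns a dict with "img" (400x640x3 uint8, red, green, blue), "range_z" (400x640 float32, m along the optical axis (not along the pixel's ray), 0 where there is no reading), "vfov" (degrees; the focal length in pixels is half the picture's height over the tangent of half this angle, whatever the lens; pixels are square), "cx", "cy" (the principal point, pixels), "rvec" (rotation vector, rad) and "tvec" (3), from world to camera coordinates, as OpenCV has them. Camera axes: x right, y down, z forward; pixel columns grow to the right and rows downward; lengths in m; the calibration is good to about 2 mm. The wrist camera is an equidistant fisheye: a pixel r from the principal point sees the ray r / f radians off the axis. A picture is of the moment at which its call begins.
- hand_in(): hands the job in; it is judged then, once.
Trained networks look in a picture, given as the dict that the camera call returned (one of the last four; its "shot" number tells which), for a name from the list of things; names that differ only in an ending like _2 or _b are one class to them, and where a whole thing is asked for, a point or a joint stands for the part that bears it (a point fixed in the world has none). Each returns a list of dicts, best first, with "conf" (0 to 1); they miss things now and then, are a little off and sometimes report something else, mostly with a low value. They report only what shows in the picture. A call takes as long as a camera call.
- look_for(picture, thing): "uv" ([column, row] in pixels, amid what is visible of it).
- cut_out(picture, thing): "region" (400x640 bool, what is visible of it) and "uv" ([column, row] in pixels, amid what is visible of it).
The state is a dict: "time_s": time; "qpos": joint angles; "joint_vel": joint speeds; "joint_efforts": joint torques, N m; "ee_pos": TCP position; "tcp_rot": TCP orientation; "force": force on the tool from outside, world axes, zero at the start; "moment": the same for the moment, N m; "opening": finger opening in m; "gripper_force": force on a finger pad.
Only numpy, scipy, OpenCV 4.12 (cv2) and the standard library are available. Lean on these libraries where they do the work, as an engineer would, in place of code of your own. Each camera call takes 0.05 s, during which the arm holds its last target. There are 200 camera calls.

## Working session

There is one attempt and no reset: what is moved stays moved. The work goes in short steps, Python scripts to look and compute and a tool call to move; the robot and the scene stay as the last step left them, time stands still between calls to the robot, and variables do not carry over. Pictures are saved under pics/ and viewed, at most 10 in all, crops included, and the job is handed in when it is done.

Besides the shell and the picture viewer there is one more tool, called after ">>>" in YAML: its name, and indented under it one key for each argument. arm_command: Moves the arm, as the interface text tells. Its arguments: {"type":"object","properties":{"steps":{"type":"array"}},"required":["steps"]}

```bash
mkdir -p pics; cat > h.py <<'E'
from rig import *
import numpy as np, cv2
from scipy.spatial.transform import Rotation as R
def cam(n):
    p=read_camera(n); return p
def W(p,uv,z=None):
    """world points of pixels (Nx2); z = fixed world height or None for range"""
    uv=np.atleast_2d(np.asarray(uv,float)); h=p["img"].shape[0]
    f=h/2/np.tan(np.radians(p["vfov"])/2)
    d=(uv-[p["cx"],p["cy"]])/f
    if p.get("name")=="wrist":
        r=np.linalg.norm(d,axis=1,keepdims=True)+1e-9; d=d/r*np.tan(r)
    d=np.c_[d,np.ones(len(d))]
    M=R.from_rotvec(np.ravel(p["rvec"])).as_matrix(); t=np.ravel(p["tvec"])
    o=-M.T@t; D=d@M
    if z is None:
        i=uv.round().astype(int); s=p["range_z"][i[:,1],i[:,0]][:,None]
    else: s=((z-o[2])/D[:,2])[:,None]
    return o+s*D
def save(p,n,crop=None,k=1):
    im=p["img"][...,::-1]
    if crop: a,b,c,d=crop; im=im[b:d,a:c]
    cv2.imwrite("pics/"+n,cv2.resize(im,None,fx=k,fy=k,interpolation=cv2.INTER_CUBIC))
E
python3 - <<'E'
from h import *
a=cam("scene");b=cam("side")
save(a,"scene.png");save(b,"side.png")
for n,p in(("scene",a),("side",b)):
    print(n,p["vfov"],(-R.from_rotvec(np.ravel(p["rvec"])).as_matrix().T@np.ravel(p["tvec"])).round(3))
    for t in("turret_axis","crank_knob","socket","lock_pin_head","lock_pin","spare_pin","pin_stand","indexer"):
        for r in look_for(p,t)[:2]: print(t,np.round(r["uv"],1),round(r["conf"],2),W(p,r["uv"]).round(3)[0])
s=get_state();print(s["time_s"],s["force"],s["tcp_rot"])
E
```

```text
scene 44.68013001368154 [ 1.166 -0.873  0.836]
turret_axis [317.3 209.2] 0.85 [ 0.566 -0.041  0.062]
turret_axis [253.8 260.7] 0.62 [ 0.538 -0.265  0.035]
crank_knob [297.8 192.2] 0.41 [ 0.51 -0.05  0.1 ]
socket [323.1 214.6] 0.6 [ 0.59  -0.049  0.06 ]
socket [262.8 248.1] 0.49 [ 0.554 -0.246  0.07 ]
lock_pin_head [241.6 234.8] 0.58 [ 0.495 -0.252  0.086]
lock_pin [241.8 237.1] 0.49 [ 0.494 -0.252  0.079]
spare_pin [265.5 247. ] 0.43 [ 0.557 -0.24   0.07 ]
pin_stand [253.3 259.8] 0.84 [ 0.539 -0.266  0.04 ]
indexer [322.7 216.2] 0.89 [ 0.595 -0.057  0.062]
indexer [316.4 209.1] 0.68 [ 0.566 -0.044  0.064]
side 49.71972317267245 [0.202 0.818 0.806]
turret_axis [326.9 203.5] 0.69 [0.547 0.003 0.061]
crank_knob [376.9 155.1] 0.51 [ 0.489 -0.241  0.083]
socket [333.5 202.9] 0.72 [ 0.532 -0.007  0.061]
lock_pin_head [355.9 153.6] 0.29 [ 0.553 -0.234  0.076]
lock_pin [374.1 154.6] 0.65 [ 0.529 -0.355  0.005]
spare_pin [354.5 154.8] 0.49 [ 0.557 -0.233  0.071]
pin_stand [363.4 171.1] 0.77 [ 0.52  -0.218  0.03 ]
pin_stand [378.6 155.1] 0.31 [ 0.485 -0.245  0.082]
indexer [329.6 204.3] 0.95 [0.538 0.006 0.064]
indexer [383.8 142.7] 0.44 [ 0.516 -0.416  0.02 ]
0.9 [-0.58979227 -0.61020952  0.7359718 ] [3.09867931e+00 5.17156395e-01 9.10111686e-06]
```

```bash
python3 - <<'E'
from h import *
a=cam("scene");b=cam("side")
ca=a["img"][130:330,180:440];cb=b["img"][110:270,270:430]
A=cv2.resize(ca,(780,600),interpolation=cv2.INTER_CUBIC);cv2.imwrite("pics/a.png",A[...,::-1])
cv2.imwrite("pics/b.png",cv2.resize(cb,(600,600),interpolation=cv2.INTER_CUBIC)[...,::-1])
E
```

```text
(no output)
```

View pics/scene.png

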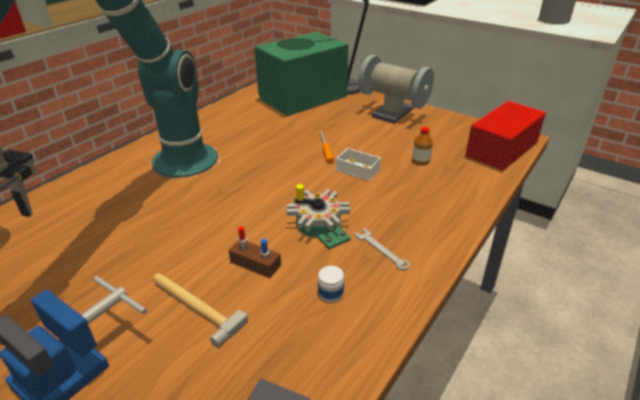

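View pics/a.png

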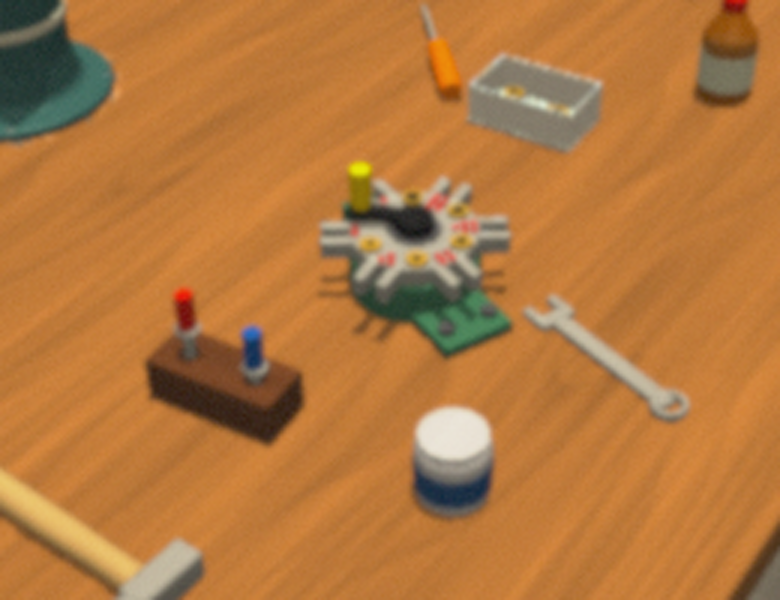

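View pics/b.png

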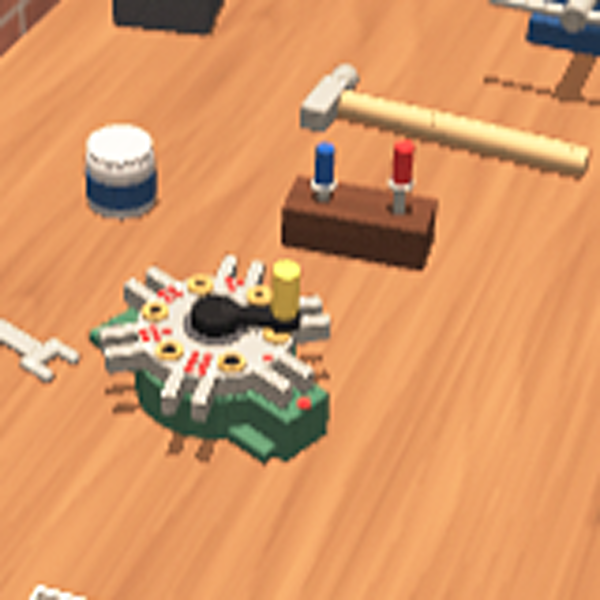

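The scene view shows the stand with the red pin at (240,232) and the blue one at (264,245), and the turret at (318,207). In the side crop, station 1's fork sits over the pad with the pointer at crop pixel (304,403). The crank is near station 2, and the dots run 1 to 6 counter-clockwise, so the turret needs four clicks clockwise. I'll bring the wrist camera over it.

>>> arm_command:
  steps:
    - {"dx": 0.03, "dy": 0.05, "dz": 0.03}
    - {"dx": 0.03, "dy": 0.05, "dz": 0.03}
    - {"dx": 0.03, "dy": 0.05, "dz": 0.03}
    - {"dx": 0.03, "dy": 0.05, "dz": 0.03}
    - {"dx": 0.03, "dy": 0.05, "dz": 0.03}
    - {"dx": 0.03, "dy": 0.05}
    - {"dx": 0.03, "dy": 0.05}
    - {"dx": 0.02, "dy": 0.05}
    - {"dx": 0.02, "dy": 0.05}
    - {"dx": 0.0, "dy": 0.0}

```text
invalid input
```

```bash
python3 - <<'E'
from h import *
w=cam("wrist");w["name"]="wrist"
save(w,"w1.png")
s=get_state();print(s["time_s"],s["ee_pos"],s["tcp_rot"],s["qpos"],s["force"])
M=R.from_rotvec(np.ravel(w["rvec"])).as_matrix()
print(w["vfov"],w["cx"],w["cy"],(-M.T@np.ravel(w["tvec"])).round(3),M.round(2))
for t in("turret_axis","crank_knob","socket","lock_pin_head","spare_pin"):
    for r in look_for(w,t)[:2]: print(t,np.round(r["uv"],1),round(r["conf"],2),W(w,r["uv"]).round(3)[0])
E
```

```text
1.05 [ 0.21109587 -0.61475517  0.21458127] [-3.09871296e+00 -5.17243394e-01  4.06849232e-05] [ 1.19697842  0.46750238 -0.01161286  1.60272302  0.00598851  1.07141402
 -0.05625843] [ 0.47653575 -0.09709772  0.158205  ]
65.70646984690485 315.6548231398251 202.43192703009075 [ 0.291 -0.588  0.385] [[ 0.32 -0.95 -0.  ]
 [-0.9  -0.31  0.3 ]
 [-0.28 -0.1  -0.96]]
```

View pics/w1.png

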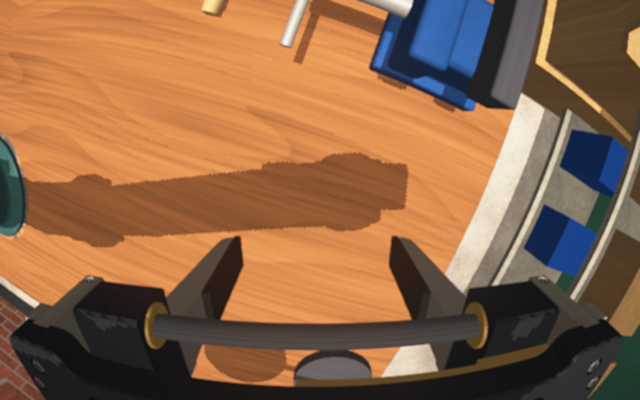

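>>> arm_command:
  steps:
    - {"rx": 0, "ry": 0, "rz": 0, "dx": 0.03, "dy": 0.05, "dz": 0.03, "grip": 0.0919}
    - {"rx": 0, "ry": 0, "rz": 0, "dx": 0.03, "dy": 0.05, "dz": 0.03, "grip": 0.0919}
    - {"rx": 0, "ry": 0, "rz": 0, "dx": 0.03, "dy": 0.05, "dz": 0.03, "grip": 0.0919}
    - {"rx": 0, "ry": 0, "rz": 0, "dx": 0.03, "dy": 0.05, "dz": 0.03, "grip": 0.0919}
    - {"rx": 0, "ry": 0, "rz": 0, "dx": 0.03, "dy": 0.05, "dz": 0.03, "grip": 0.0919}
    - {"rx": 0, "ry": 0, "rz": 0, "dx": 0.03, "dy": 0.05, "dz": 0, "grip": 0.0919}
    - {"rx": 0, "ry": 0, "rz": 0, "dx": 0.03, "dy": 0.05, "dz": 0, "grip": 0.0919}
    - {"rx": 0, "ry": 0, "rz": 0, "dx": 0.02, "dy": 0.05, "dz": 0, "grip": 0.0919}
    - {"rx": 0, "ry": 0, "rz": 0, "dx": 0.0, "dy": 0.05, "dz": 0, "grip": 0.05}
    - {"rx": 0, "ry": 0, "rz": 0, "dx": 0, "dy": 0, "dz": 0, "grip": 0.032}

```text
time_s: 2.55
ee_pos: [0.4346, -0.1726, 0.3581]
tcp_rot: [3.097, 0.528, 0.001]
force: [0.4, -0.9, 0.5]
opening: 0.0737
gripper_force: 0.0
```

```bash
python3 - <<'E'
from h import *
w=cam("wrist");w["name"]="wrist"
save(w,"w2.png")
s=get_state();print(s["time_s"],s["ee_pos"],s["tcp_rot"],s["qpos"],s["force"],s["opening"])
for t in("turret_axis","crank_knob","socket","lock_pin_head","spare_pin"):
    for r in look_for(w,t)[:2]: print(t,np.round(r["uv"],1),round(r["conf"],2),W(w,r["uv"],None).round(3)[0])
E
```

```text
2.6 [ 0.43423103 -0.17534132  0.35800313] [3.09682719e+00 5.21960550e-01 7.37275813e-04] [ 0.63585381  0.04893073 -0.33418132  1.8210882   0.01757121  1.27341006
 -0.93993222] [ 0.58006989 -0.73285337 -0.48571357] 0.07034471557109022
turret_axis [251.9  59.9] 0.95 [ 0.556 -0.032  0.076]
turret_axis [383.1 106.9] 0.39 [ 0.551 -0.233  0.089]
crank_knob [256.7  57.7] 0.59 [ 0.561 -0.038  0.076]
crank_knob [242.1  93.6] 0.51 [ 0.505 -0.044  0.115]
socket [258.1  62.7] 0.83 [ 0.554 -0.042  0.073]
socket [244.6  89.4] 0.2 [ 0.511 -0.046  0.115]
lock_pin_head [374.8 146.1] 0.44 [ 0.495 -0.24   0.099]
spare_pin [384.3 108.8] 0.55 [ 0.55  -0.236  0.088]
```

View pics/w2.png

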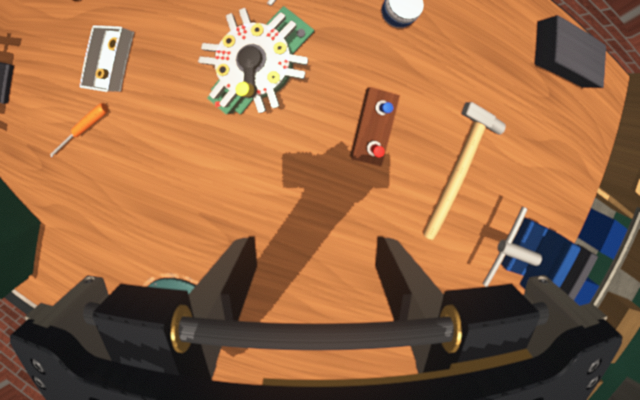

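>>> arm_command:
  steps:
    - {"rx": 0, "ry": 0, "rz": 0, "dx": 0.03, "dy": 0.04, "dz": -0.04, "grip": 0.032}
    - {"rx": 0, "ry": 0, "rz": 0, "dx": 0.03, "dy": 0.04, "dz": -0.04, "grip": 0.032}
    - {"rx": 0, "ry": 0, "rz": 0, "dx": 0.03, "dy": 0.04, "dz": -0.04, "grip": 0.032}
    - {"rx": 0, "ry": 0, "rz": 0, "dx": 0.0, "dy": 0.02, "dz": -0.03, "grip": 0.032}
    - {"rx": 0, "ry": 0, "rz": 0, "dx": 0.0, "dy": 0.0, "dz": 0, "grip": 0.032}
    - {"rx": 0, "ry": 0, "rz": 0, "dx": 0, "dy": 0, "dz": 0, "grip": 0.032}

```text
time_s: 3.6
ee_pos: [0.5226, -0.0411, 0.2114]
tcp_rot: [3.098, 0.514, 0.002]
force: [-0.2, -0.7, 0.2]
opening: 0.0316
gripper_force: 0.0
```

```bash
python3 - <<'E'
from h import *
w=cam("wrist");w["name"]="wrist"
save(w,"w3.png")
s=get_state();print(s["time_s"],s["ee_pos"],s["tcp_rot"],s["qpos"],s["force"],s["opening"])
# all pixels to world
v,u=np.mgrid[0:400,0:640];uv=np.c_[u.ravel(),v.ravel()]
P=W(w,uv).reshape(400,640,3);rng=w["range_z"]>0
hsv=cv2.cvtColor(w["img"],cv2.COLOR_RGB2HSV)
near=rng&(np.hypot(P[...,0]-.556,P[...,1]+.032)<.12)
def show(n,m): print(n,m.sum(),np.median(P[m],0).round(4),P[m].mean(0).round(4),P[m].min(0).round(3),P[m].max(0).round(3)) if m.sum() else print(n,0)
yel=near&(hsv[...,0]>25)&(hsv[...,0]<35)&(hsv[...,1]>150)&(P[...,2]>.1);show("yel",yel)
green=near&(hsv[...,0]>55)&(hsv[...,0]<95)&(hsv[...,1]>80)&(abs(P[...,2]-.04)<.006);show("green",green)
tur=near&(hsv[...,1]<60)&(hsv[...,2]>120)&(abs(P[...,2]-.06)<.005);show("turret",tur)
hub=near&(hsv[...,2]<60)&(P[...,2]>.07)&(P[...,2]<.09);show("black",hub)
red=near&((hsv[...,0]<8)|(hsv[...,0]>172))&(hsv[...,1]>140)
for lo,hi in((.03,.05),(.05,.075)):
    n,l,st,c=cv2.connectedComponentsWithStats((red&(P[...,2]>lo)&(P[...,2]<hi)).astype(np.uint8))
    print([(c[i].round(1).tolist(),int(st[i,4]),W(w,c[i],.04 if lo<.05 else .06)[0].round(4).tolist()) for i in range(1,n)])
np.savez("w3.npz",P=P,img=w["img"])
for t in("turret_axis","crank_knob","socket","lock_pin_head","spare_pin"):
    for r in look_for(w,t)[:2]: print(t,np.round(r["uv"],1),round(r["conf"],2),W(w,r["uv"],None).round(3)[0])
E
```

```text
3.65 [ 0.52275314 -0.04130847  0.21184236] [3.09808762 0.51266055 0.00318007] [ 0.38970884  0.29952847 -0.44582327  1.89020498  0.1548339   0.98301276
 -1.36751953] [-0.0268545  -0.37062554 -0.52453639] 0.03230974572816534
yel 0
green 31 [0.4863 0.0237 0.0399] [0.4867 0.0049 0.0398] [ 0.481 -0.022  0.038] [0.493 0.027 0.042]
turret 7863 [ 0.5657 -0.0169  0.0599] [ 0.5646 -0.0231  0.06  ] [ 0.476 -0.11   0.055] [0.642 0.059 0.065]
black 153 [ 0.5266 -0.0367  0.0759] [ 0.5271 -0.0366  0.0759] [ 0.516 -0.048  0.074] [ 0.54  -0.029  0.078]
[([262.8, 208.2], 47, [0.476, 0.0083, 0.04])]
[([300.5, 103.5], 8, [0.6036, 0.0027, 0.06]), ([291.9, 106.3], 9, [0.5981, 0.0101, 0.06]), ([303.0, 110.7], 7, [0.5973, -0.0022, 0.06]), ([343.5, 112.0], 8, [0.6096, -0.0418, 0.06]), ([294.2, 113.6], 5, [0.5917, 0.0055, 0.06]), ([338.0, 118.0], 9, [0.6018, -0.0385, 0.06]), ([350.2, 118.0], 10, [0.6061, -0.0504, 0.06]), ([301.5, 119.6], 11, [0.588, -0.0036, 0.06]), ([344.8, 123.5], 11, [0.5987, -0.0471, 0.06]), ([263.8, 139.0], 10, [0.5567, 0.0276, 0.06]), ([271.4, 140.5], 11, [0.5576, 0.0194, 0.06]), ([279.0, 142.0], 9, [0.5586, 0.0113, 0.06]), ([262.2, 148.0], 10, [0.5471, 0.0264, 0.06]), ([270.0, 149.0], 9, [0.5486, 0.0182, 0.06]), ([277.5, 150.5], 12, [0.5495, 0.0101, 0.06]), ([363.0, 158.5], 16, [0.5705, -0.0777, 0.06]), ([354.4, 161.4], 13, [0.5645, -0.0701, 0.06]), ([361.2, 167.4], 17, [0.5609, -0.0793, 0.06]), ([280.2, 189.6], 12, [0.5099, -0.0052, 0.06]), ([332.8, 198.0], 22, [0.5192, -0.062, 0.06]), ([324.9, 200.5], 19, [0.5138, -0.0549, 0.06])]
turret_axis [312.1 150.2] 0.79 [ 0.563 -0.024  0.075]
turret_axis [480.1 220.7] 0.58 [ 0.554 -0.232  0.077]
crank_knob [308.1 213.6] 0.69 [ 0.513 -0.037  0.116]
socket [315.3 150.8] 0.62 [ 0.564 -0.027  0.076]
socket [501.8  78.6] 0.54 [ 0.719 -0.201  0.061]
lock_pin_head [464.7 268.5] 0.91 [ 0.494 -0.24   0.083]
spare_pin [502.4  77. ] 0.2 [ 0.721 -0.202  0.059]
```

View pics/w3.png

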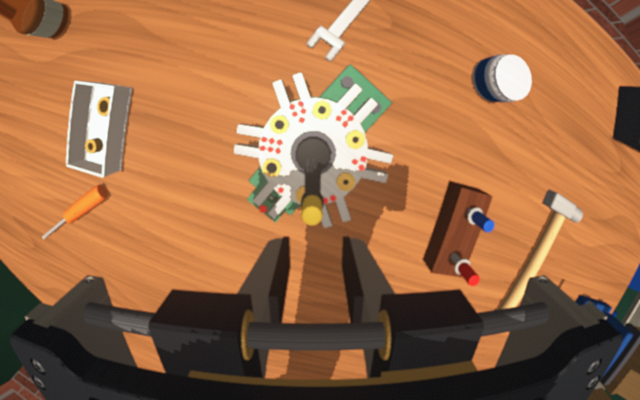

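The wrist view shows station 1 at the pointer (263,208), the turret hub at (312,152) and the knob at (312,213). The axis is near (0.557, -0.027) and the knob near (0.509, -0.041). I'll lower an open cage of the two fingers over the knob.

>>> arm_command:
  steps:
    - {"rx": 0, "ry": 0, "rz": -3, "dx": -0.014, "dy": 0.0, "dz": -0.04, "grip": 0.042}
    - {"rx": 0, "ry": 0, "rz": 0, "dx": 0, "dy": 0.0, "dz": -0.03, "grip": 0.042}
    - {"rx": 0, "ry": 0, "rz": 0, "dx": 0, "dy": 0.0, "dz": -0.03, "grip": 0.042}
    - {"rx": 0, "ry": 0, "rz": 0, "dx": 0.0, "dy": 0.0, "dz": -0.025, "grip": 0.042}
    - {"rx": 0, "ry": 0, "rz": 0, "dx": 0.0, "dy": 0.0, "dz": 0, "grip": 0.03}
    - {"rx": 0, "ry": 0, "rz": 0, "dx": 0, "dy": 0, "dz": 0, "grip": 0.03}

```text
time_s: 4.65
ee_pos: [0.5087, -0.0395, 0.0865]
tcp_rot: [3.111, 0.435, 0.002]
force: [-0.2, -0.1, 0.2]
opening: 0.0301
gripper_force: 0.0
```

```bash
cat > chk.py <<'E'
from h import *
import sys
w=cam("wrist");w["name"]="wrist"
s=get_state();p=np.array(s["ee_pos"]);A=np.array([.557,-.027])
Z=R.from_rotvec(s["tcp_rot"]).as_matrix()
print(s["time_s"],p.round(4),"rad",np.hypot(*(p[:2]-A)).round(4),"ang",np.degrees(np.arctan2(*(p[:2]-A)[::-1])).round(1),"phi",np.degrees(np.arctan2(Z[1,0],Z[0,0])).round(1),"tilt",Z[:,2].round(3),"q",np.round(s["qpos"],2),np.round(s["force"],1),s["opening"].__round__(4),s["gripper_force"])
for n in("side","scene"):
    q=cam(n)
    hsv=cv2.cvtColor(q["img"],cv2.COLOR_RGB2HSV)
    v,u=np.mgrid[0:400,0:640];P=W(q,np.c_[u.ravel(),v.ravel()]).reshape(400,640,3)
    near=(np.hypot(P[...,0]-A[0],P[...,1]-A[1])<.10)
    y=near&(hsv[...,0]>22)&(hsv[...,0]<36)&(hsv[...,1]>150)&(P[...,2]>.085)&(P[...,2]<.12)
    if y.sum()>3:
        m=P[y].mean(0);print(n,"knob",y.sum(),m.round(4),np.degrees(np.arctan2(*(m[:2]-A)[::-1])).round(1))
    red=near&((hsv[...,0]<8)|(hsv[...,0]>172))&(hsv[...,1]>110)&(abs(P[...,2]-.06)<.012)
    if len(sys.argv)>2: save(q,sys.argv[1]+n+".png",tuple(map(int,sys.argv[2].split(","))),int(sys.argv[3]))
if len(sys.argv)==2: save(w,sys.argv[1]+".png")
E
python3 chk.py
```

```text
4.7 [ 0.5089 -0.0395  0.0867] rad 0.0497 ang -165.5 phi 15.9 tilt [ 0.002 -0.    -1.   ] q [ 0.33  0.45 -0.39  2.02  0.26  0.71 -1.51] [-0.6 -0.   0. ] 0.0299 0.0
scene knob 39 [ 0.5173 -0.0411  0.1044] -160.5
```

```bash
python3 - <<'E'
import numpy as np
A=np.array([.557,-.027]);cur=np.array([.5089,-.0395])
a=194.5
for i in range(30):
    a-=8; t=A+.05*np.array([np.cos(np.radians(a)),np.sin(np.radians(a))]); d=(t-cur).round(4);cur=cur+d;print(round(a,1),d)
E
```

```text
186.5 [-0.0016  0.0068]
178.5 [-0.0003  0.007 ]
170.5 [0.0007 0.007 ]
162.5 [0.0016 0.0067]
154.5 [0.0026 0.0065]
146.5 [0.0034 0.0061]
138.5 [0.0043 0.0055]
130.5 [0.0049 0.0049]
122.5 [0.0056 0.0042]
114.5 [0.0062 0.0033]
106.5 [0.0065 0.0024]
98.5 [0.0068 0.0016]
90.5 [0.007  0.0005]
82.5 [ 0.0069 -0.0004]
74.5 [ 0.0069 -0.0014]
66.5 [ 0.0065 -0.0023]
58.5 [ 0.0062 -0.0033]
50.5 [ 0.0057 -0.004 ]
42.5 [ 0.0051 -0.0048]
34.5 [ 0.0043 -0.0055]
26.5 [ 0.0035 -0.006 ]
18.5 [ 0.0027 -0.0064]
10.5 [ 0.0018 -0.0068]
2.5 [ 0.0008 -0.0069]
-5.5 [-0.0002 -0.007 ]
-13.5 [-0.0012 -0.0069]
-21.5 [-0.0021 -0.0066]
-29.5 [-0.003  -0.0063]
-37.5 [-0.0038 -0.0058]
-45.5 [-0.0047 -0.0053]
```

>>> arm_command:
  steps:
    - {"rx": 0, "ry": 0, "rz": -7.5, "dx": -0.0016, "dy": 0.0068, "dz": 0, "grip": 0.03}
    - {"rx": 0, "ry": 0, "rz": -7.5, "dx": -0.0003, "dy": 0.007, "dz": 0, "grip": 0.03}
    - {"rx": 0, "ry": 0, "rz": -7.5, "dx": 0.0007, "dy": 0.007, "dz": 0, "grip": 0.03}
    - {"rx": 0, "ry": 0, "rz": -7.5, "dx": 0.0016, "dy": 0.0067, "dz": 0, "grip": 0.03}
    - {"rx": 0, "ry": 0, "rz": -7.5, "dx": 0.0026, "dy": 0.0065, "dz": 0, "grip": 0.03}
    - {"rx": 0, "ry": 0, "rz": -7.5, "dx": 0.0034, "dy": 0.0061, "dz": 0, "grip": 0.03}
    - {"rx": 0, "ry": 0, "rz": -7.5, "dx": 0.0043, "dy": 0.0055, "dz": 0, "grip": 0.03}

```text
time_s: 5.68
ee_pos: [0.5183, 0.0049, 0.0863]
tcp_rot: [2.979, -0.993, 0.0]
force: [0.4, -0.8, -0.6]
opening: 0.0301
gripper_force: 0.3
```

```bash
python3 chk.py
```

```text
5.725 [0.5195 0.0066 0.0865] rad 0.0503 ang 138.1 phi -37.0 tilt [ 0.002  0.    -1.   ] q [ 0.07  0.44 -0.17  2.01  0.12  0.7  -2.4 ] [0.5 1.  0.9] 0.0299 0.0
side knob 12 [0.5181 0.0052 0.1163] 140.4
scene knob 80 [0.5257 0.0039 0.1048] 135.4
```

>>> arm_command:
  steps:
    - {"rx": 0, "ry": 0, "rz": 0, "dx": -0.003, "dy": -0.004, "dz": 0, "grip": 0.042}
    - {"rx": 0, "ry": 0, "rz": 0, "dx": 0, "dy": 0, "dz": 0.02, "grip": 0.042}
    - {"rx": 0, "ry": 0, "rz": 10, "dx": 0, "dy": 0, "dz": 0.04, "grip": 0.042}
    - {"rx": 0, "ry": 0, "rz": 10, "dx": 0, "dy": 0, "dz": 0, "grip": 0.042}
    - {"rx": 0, "ry": 0, "rz": 10, "dx": 0, "dy": 0, "dz": 0, "grip": 0.042}
    - {"rx": 0, "ry": 0, "rz": 10, "dx": 0, "dy": 0, "dz": 0, "grip": 0.042}
    - {"rx": 0, "ry": 0, "rz": 10, "dx": 0, "dy": 0, "dz": 0, "grip": 0.042}
    - {"rx": 0, "ry": 0, "rz": 10, "dx": 0, "dy": 0, "dz": 0, "grip": 0.042}
    - {"rx": 0, "ry": 0, "rz": 10, "dx": 0, "dy": 0, "dz": 0, "grip": 0.042}
    - {"rx": 0, "ry": 0, "rz": 10, "dx": 0, "dy": 0, "dz": 0, "grip": 0.042}

```text
time_s: 7.08
ee_pos: [0.5153, 0.0016, 0.1455]
tcp_rot: [2.914, 1.173, -0.0]
force: [0.1, -0.0, -0.2]
opening: 0.042
gripper_force: 0.0
```

>>> arm_command:
  steps:
    - {"rx": 0, "ry": 0, "rz": 10, "dx": 0, "dy": 0, "dz": 0, "grip": 0.042}
    - {"rx": 0, "ry": 0, "rz": 10, "dx": 0, "dy": 0, "dz": 0, "grip": 0.042}
    - {"rx": 0, "ry": 0, "rz": 10, "dx": 0, "dy": 0, "dz": 0, "grip": 0.042}
    - {"rx": 0, "ry": 0, "rz": 10, "dx": 0, "dy": 0, "dz": 0, "grip": 0.042}
    - {"rx": 0, "ry": 0, "rz": 10, "dx": 0, "dy": 0, "dz": 0, "grip": 0.042}
    - {"rx": 0, "ry": 0, "rz": 10, "dx": 0, "dy": 0, "dz": 0, "grip": 0.042}
    - {"rx": 0, "ry": 0, "rz": 10, "dx": 0, "dy": 0, "dz": 0, "grip": 0.042}
    - {"rx": 0, "ry": 0, "rz": 10, "dx": 0, "dy": 0, "dz": 0, "grip": 0.042}
    - {"rx": 0, "ry": 0, "rz": 10, "dx": 0, "dy": 0, "dz": 0, "grip": 0.042}
    - {"rx": 0, "ry": 0, "rz": 10, "dx": 0, "dy": 0, "dz": 0, "grip": 0.042}

```text
time_s: 8.32
ee_pos: [0.5153, 0.0015, 0.1455]
tcp_rot: [0.975, 2.986, -0.001]
force: [-0.3, 0.7, -0.2]
opening: 0.042
gripper_force: 0.0
```

```bash
python3 chk.py w4
```

```text
8.375 [0.5152 0.0014 0.1453] rad 0.0505 ang 145.8 phi 144.1 tilt [-0. -0. -1.] q [ 0.63  0.49 -0.87  1.95  0.48  0.92  0.46] [-0.9 -0.3  0.3] 0.0417 0.0
side knob 13 [0.5206 0.0089 0.1168] 135.4
scene knob 62 [5.235e-01 3.000e-04 1.038e-01] 140.8
```

View pics/w4.png

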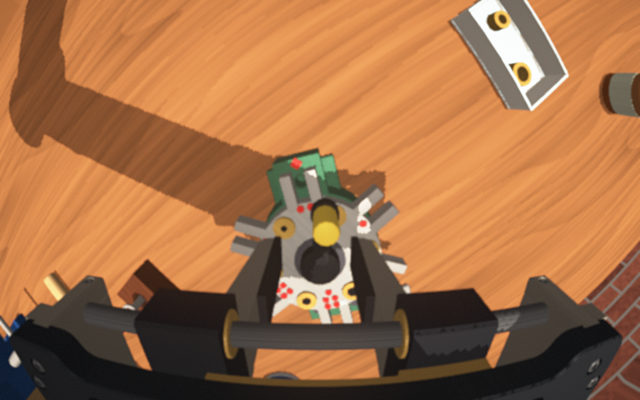

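Station 2 now sits at the pointer (296,163), with its two dots at (304,209). The knob at (325,235) lies between the fingers. I'll lower the cage over it and continue.

>>> arm_command:
  steps:
    - {"rx": 0, "ry": 0, "rz": 0, "dx": 0.0017, "dy": 0.0025, "dz": 0, "grip": 0.042}
    - {"rx": 0, "ry": 0, "rz": 0, "dx": 0, "dy": 0, "dz": -0.03, "grip": 0.042}
    - {"rx": 0, "ry": 0, "rz": 0, "dx": 0, "dy": 0, "dz": -0.029, "grip": 0.042}
    - {"rx": 0, "ry": 0, "rz": 0, "dx": 0, "dy": 0, "dz": 0, "grip": 0.03}
    - {"rx": 0, "ry": 0, "rz": 0, "dx": 0, "dy": 0, "dz": 0, "grip": 0.03}

```text
time_s: 9.1
ee_pos: [0.5179, 0.0052, 0.0873]
tcp_rot: [0.985, 2.982, 0.001]
force: [-0.0, 0.2, 0.4]
opening: 0.0301
gripper_force: 0.0
```

```bash
python3 chk.py; python3 - <<'E'
from rig import *
import numpy as np
A=np.array([.557,-.027]);cur=np.array(get_state()["ee_pos"])[:2]
a=142
for i in range(24):
    a-=8; t=A+.05*np.array([np.cos(np.radians(a)),np.sin(np.radians(a))]); d=(t-cur).round(4);cur=cur+d;print(round(a,1),d)
E
```

```text
9.15 [0.5182 0.0051 0.0876] rad 0.0504 ang 140.4 phi 143.4 tilt [ 0.002  0.    -1.   ] q [ 0.56  0.58 -0.8   1.98  0.57  0.82  0.37] [0.9 0.  0.6] 0.0301 0.0
side knob 11 [0.5198 0.0072 0.1161] 137.5
scene knob 75 [0.5239 0.0024 0.1037] 138.4
134 [0.0041 0.0041]
126 [0.0054 0.0045]
118 [0.0059 0.0037]
110 [0.0064 0.0028]
102 [0.0067 0.002 ]
94 [0.0069 0.0009]
86 [0.0069 0.    ]
78 [ 0.007  -0.0009]
70 [ 0.0067 -0.002 ]
62 [ 0.0063 -0.0028]
54 [ 0.0059 -0.0037]
46 [ 0.0054 -0.0045]
38 [ 0.0047 -0.0052]
30 [ 0.0039 -0.0057]
22 [ 0.003  -0.0063]
14 [ 0.0022 -0.0066]
6 [ 0.0012 -0.0069]
-2 [ 0.0002 -0.007 ]
-10 [-0.0007 -0.0069]
-18 [-0.0017 -0.0068]
-26 [-0.0026 -0.0065]
-34 [-0.0035 -0.006 ]
-42 [-0.0043 -0.0055]
-50 [-0.005  -0.0048]
```

>>> arm_command:
  steps:
    - {"rx": 0, "ry": 0, "rz": -7.5, "dx": 0.0041, "dy": 0.0041, "dz": 0, "grip": 0.03}
    - {"rx": 0, "ry": 0, "rz": -7.5, "dx": 0.0054, "dy": 0.0045, "dz": 0, "grip": 0.03}
    - {"rx": 0, "ry": 0, "rz": -7.5, "dx": 0.0059, "dy": 0.0037, "dz": 0, "grip": 0.03}
    - {"rx": 0, "ry": 0, "rz": -7.5, "dx": 0.0064, "dy": 0.0028, "dz": 0, "grip": 0.03}
    - {"rx": 0, "ry": 0, "rz": -7.5, "dx": 0.0067, "dy": 0.002, "dz": 0, "grip": 0.03}
    - {"rx": 0, "ry": 0, "rz": -7.5, "dx": 0.0069, "dy": 0.0009, "dz": 0, "grip": 0.03}
    - {"rx": 0, "ry": 0, "rz": -7.5, "dx": 0.0069, "dy": 0, "dz": 0, "grip": 0.03}
    - {"rx": 0, "ry": 0, "rz": -7.5, "dx": 0.007, "dy": -0.0009, "dz": 0, "grip": 0.03}
    - {"rx": 0, "ry": 0, "rz": -7.5, "dx": 0.0067, "dy": -0.002, "dz": 0, "grip": 0.03}
    - {"rx": 0, "ry": 0, "rz": -7.5, "dx": 0.0063, "dy": -0.0028, "dz": 0, "grip": 0.03}

```text
time_s: 10.5
ee_pos: [0.5803, 0.0172, 0.0874]
tcp_rot: [2.601, 1.761, 0.002]
force: [0.3, -0.8, -0.4]
opening: 0.0298
gripper_force: 0.0
```

```bash
python3 chk.py
```

```text
10.55 [0.5812 0.0166 0.0875] rad 0.0499 ang 61.0 phi 67.9 tilt [ 0.003 -0.    -1.   ] q [ 0.27  0.57 -0.46  1.85  0.34  0.8  -0.76] [ 0.9 -0.1 -0. ] 0.0303 0.0
side knob 11 [0.5836 0.0196 0.1169] 60.3
scene knob 45 [0.5799 0.0099 0.1054] 58.2
```

>>> arm_command:
  steps:
    - {"rx": 0, "ry": 0, "rz": -7.5, "dx": 0.0059, "dy": -0.0037, "dz": 0, "grip": 0.03}
    - {"rx": 0, "ry": 0, "rz": -7.5, "dx": 0.0054, "dy": -0.0045, "dz": 0, "grip": 0.03}
    - {"rx": 0, "ry": 0, "rz": -7.5, "dx": 0.0047, "dy": -0.0052, "dz": 0, "grip": 0.03}
    - {"rx": 0, "ry": 0, "rz": -7.5, "dx": 0.0039, "dy": -0.0057, "dz": 0, "grip": 0.03}
    - {"rx": 0, "ry": 0, "rz": -7.5, "dx": 0.003, "dy": -0.0063, "dz": 0, "grip": 0.03}
    - {"rx": 0, "ry": 0, "rz": -7.5, "dx": 0.0022, "dy": -0.0066, "dz": 0, "grip": 0.03}
    - {"rx": 0, "ry": 0, "rz": -7.5, "dx": 0.0012, "dy": -0.0069, "dz": 0, "grip": 0.03}
    - {"rx": 0, "ry": 0, "rz": -7.5, "dx": 0.0002, "dy": -0.007, "dz": 0, "grip": 0.03}
    - {"rx": 0, "ry": 0, "rz": -7.5, "dx": -0.0007, "dy": -0.0069, "dz": 0, "grip": 0.03}
    - {"rx": 0, "ry": 0, "rz": -7.5, "dx": -0.0017, "dy": -0.0068, "dz": 0, "grip": 0.03}

```text
time_s: 11.9
ee_pos: [0.6037, -0.0389, 0.0867]
tcp_rot: [-3.132, 0.179, -0.001]
force: [1.0, 7.7, -1.0]
opening: 0.0302
gripper_force: 3.9
```

```bash
python3 chk.py; cat > look.py <<'E'
from h import *
import sys
# dots & pointer seen by the wrist or side camera, as angles about the axis
A=np.array([.557,-.027])
for n in sys.argv[1:]:
    q=cam(n); q["name"]=n
    hsv=cv2.cvtColor(q["img"],cv2.COLOR_RGB2HSV)
    red=(((hsv[...,0]<8)|(hsv[...,0]>172))&(hsv[...,1]>120)&(hsv[...,2]>60)).astype(np.uint8)
    k,l,st,c=cv2.connectedComponentsWithStats(red)
    for i in range(1,k):
        X=W(q,c[i])[0]; z=.06 if X[2]>.05 else .04
        Y=W(q,c[i],z)[0]; d=Y[:2]-A
        if np.hypot(*d)<.1 and .03<X[2]<.07: print(n,c[i].round(0),st[i,4],"r",np.hypot(*d).round(3),"ang",(np.degrees(np.arctan2(d[1],d[0]))%360).round(1),"z",X[2].round(3))
E
python3 look.py side
```

```text
11.95 [ 0.6035 -0.0401  0.0867] rad 0.0483 ang -15.8 phi -6.8 tilt [ 0.     0.003 -1.   ] q [ 0.12  0.55 -0.14  1.8   0.1   0.79 -1.76] [ 0.9  3.  -1.3] 0.0299 1.9907715171575546
scene knob 100 [ 0.6107 -0.041   0.1055] -14.6
side [335. 188.] 25 r 0.044 ang 268.0 z 0.06
side [308. 196.] 6 r 0.056 ang 22.3 z 0.061
side [343. 196.] 7 r 0.043 ang 207.8 z 0.063
side [346. 196.] 7 r 0.051 ang 207.1 z 0.063
side [340. 196.] 2 r 0.035 ang 206.6 z 0.061
side [318. 206.] 8 r 0.05 ang 83.1 z 0.061
side [335. 207.] 7 r 0.046 ang 135.8 z 0.063
side [338. 205.] 5 r 0.046 ang 148.1 z 0.06
side [316. 206.] 4 r 0.054 ang 75.8 z 0.065
side [351. 217.] 9 r 0.087 ang 157.7 z 0.042
```

>>> arm_command:
  steps:
    - {"rx": 0, "ry": 0, "rz": -4, "dx": -0.0011, "dy": -0.0033, "dz": 0, "grip": 0.03}
    - {"rx": 0, "ry": 0, "rz": -4, "dx": -0.0014, "dy": -0.0032, "dz": 0, "grip": 0.03}
    - {"rx": 0, "ry": 0, "rz": -4, "dx": -0.0016, "dy": -0.0031, "dz": 0, "grip": 0.03}
    - {"rx": 0, "ry": 0, "rz": -4, "dx": -0.0018, "dy": -0.003, "dz": 0, "grip": 0.03}
    - {"rx": 0, "ry": 0, "rz": 0, "dx": 0, "dy": 0, "dz": 0, "grip": 0.03}

```text
time_s: 12.72
ee_pos: [0.5975, -0.0556, 0.0866]
tcp_rot: [3.081, -0.61, -0.0]
force: [0.0, -0.1, -0.1]
opening: 0.0301
gripper_force: 0.0
```

```bash
python3 chk.py;python3 look.py side
```

```text
12.775 [ 0.5976 -0.0556  0.0865] rad 0.0497 ang -35.2 phi -22.4 tilt [-0.    -0.001 -1.   ] q [ 0.09  0.54 -0.07  1.82  0.05  0.78 -1.97] [0.2 0.1 0.7] 0.0299 0.0
side knob 9 [ 0.5949 -0.0575  0.1161] -38.8
scene knob 60 [ 0.6001 -0.0651  0.1044] -41.5
side [332. 184.] 4 r 0.055 ang 279.5 z 0.062
side [340. 194.] 7 r 0.035 ang 223.2 z 0.061
side [344. 193.] 14 r 0.047 ang 220.5 z 0.059
side [309. 198.] 12 r 0.053 ang 33.6 z 0.06
side [338. 204.] 8 r 0.042 ang 151.9 z 0.06
side [341. 204.] 6 r 0.046 ang 161.8 z 0.063
side [320. 207.] 7 r 0.051 ang 88.8 z 0.06
side [324. 208.] 6 r 0.048 ang 99.3 z 0.063
side [351. 217.] 9 r 0.087 ang 157.7 z 0.043
```

>>> arm_command:
  steps:
    - {"rx": 0, "ry": 0, "rz": 0, "dx": 0.002, "dy": 0.003, "dz": 0, "grip": 0.042}
    - {"rx": 0, "ry": 0, "rz": 0, "dx": 0, "dy": 0, "dz": 0.02, "grip": 0.042}
    - {"rx": 0, "ry": 0, "rz": 0, "dx": 0, "dy": 0, "dz": 0.04, "grip": 0.042}
    - {"rx": 0, "ry": 0, "rz": 10, "dx": -0.05, "dy": 0.01, "dz": 0.03, "grip": 0.042}
    - {"rx": 0, "ry": 0, "rz": 10, "dx": -0.05, "dy": 0.01, "dz": 0.0, "grip": 0.042}
    - {"rx": 0, "ry": 0, "rz": 2.4, "dx": -0.02, "dy": 0.01, "dz": 0.0, "grip": 0.042}
    - {"rx": 0, "ry": 0, "rz": 0, "dx": 0, "dy": 0, "dz": 0.0, "grip": 0.042}
    - {"rx": 0, "ry": 0, "rz": 0, "dx": 0, "dy": 0, "dz": 0.0, "grip": 0.042}

```text
time_s: 13.92
ee_pos: [0.4811, -0.0224, 0.1767]
tcp_rot: [3.141, -0.005, 0.002]
force: [-0.1, -0.2, -0.5]
opening: 0.0421
gripper_force: 0.0
```

```bash
python3 chk.py w5;python3 look.py wrist
```

```text
13.975 [ 0.481  -0.0225  0.1765] rad 0.0761 ang 176.6 phi -0.2 tilt [ 0.001 -0.    -1.   ] q [ 0.14  0.24 -0.19  2.03  0.06  0.87 -1.65] [ 0.8 -0.8 -0.5] 0.0422 0.0
scene knob 91 [ 0.5981 -0.0641  0.1046] -42.1
wrist [337.  62.] 22 r 0.055 ang 344.4 z 0.062
wrist [345.  65.] 15 r 0.055 ang 335.5 z 0.062
wrist [287.  68.] 22 r 0.056 ang 32.5 z 0.061
wrist [279.  75.] 22 r 0.055 ang 42.4 z 0.061
wrist [289.  78.] 22 r 0.047 ang 37.6 z 0.06
wrist [376. 110.] 24 r 0.052 ang 279.7 z 0.061
wrist [270. 118.] 22 r 0.046 ang 89.4 z 0.06
wrist [261. 120.] 22 r 0.055 ang 90.5 z 0.061
wrist [272. 128.] 19 r 0.046 ang 100.6 z 0.061
wrist [263. 129.] 19 r 0.054 ang 100.2 z 0.061
wrist [347. 144.] 21 r 0.034 ang 225.7 z 0.061
wrist [339. 150.] 21 r 0.034 ang 210.2 z 0.062
wrist [352. 151.] 20 r 0.043 ang 223.9 z 0.06
wrist [304. 152.] 18 r 0.035 ang 154.5 z 0.062
wrist [345. 157.] 25 r 0.043 ang 211.7 z 0.062
wrist [296. 159.] 24 r 0.044 ang 149.1 z 0.062
wrist [358. 158.] 26 r 0.051 ang 223.0 z 0.061
wrist [306. 162.] 21 r 0.043 ang 161.5 z 0.061
wrist [350. 165.] 31 r 0.051 ang 212.3 z 0.061
wrist [293. 167.] 24 r 0.053 ang 150.9 z 0.061
wrist [302. 171.] 31 r 0.052 ang 160.7 z 0.061
wrist [286. 198.] 66 r 0.089 ang 156.5 z 0.043
```

View pics/w5.png

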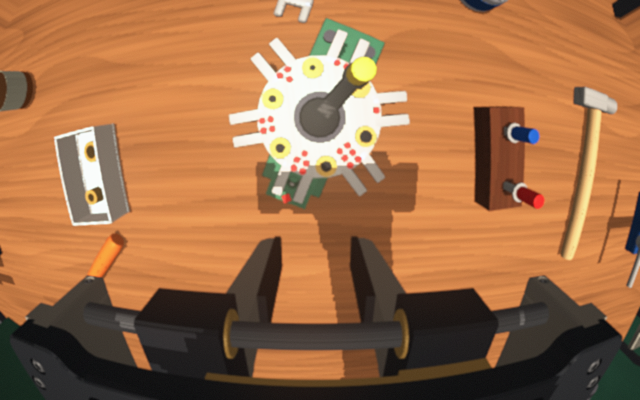

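Five dots sit at the pointer, around (300,162), with the pointer itself at (286,198), so station 5 is clicked in. The red pin head is at (530,198). Next I'll measure the axis and socket accurately.

```bash
cat > fit.py <<'E'
from h import *
from scipy.optimize import least_squares
import sys
for n in sys.argv[1:]:
    q=cam(n);q["name"]=n
    v,u=np.mgrid[0:400,0:640];uv=np.c_[u.ravel(),v.ravel()]
    P=W(q,uv);Q=W(q,uv,.06)
    ok=(q["range_z"].ravel()>0)&(abs(P[:,2]-.06)<.006)
    X=Q[ok][:,:2]
    S=q["img"].reshape(-1,3)[ok].astype(int); X=X[(S.max(1)-S.min(1)<70)]
    # grid image in world, 0.5 mm; best centre by 60 deg rotation symmetry of fork ring
    c=np.array([.557,-.027])
    for it in range(15):
        d=X-c;r=np.hypot(*d.T);a=np.degrees(np.arctan2(d[:,1],d[:,0]));m=(r>.066)&(r<.088)
        ph=np.degrees(np.angle(np.exp(6j*np.radians(a[m])).mean()))/6
        k=np.round((a[m]-ph)/60).astype(int)%6
        C=np.array([np.median(X[m][k==j],0) if (k==j).sum()>15 else [np.nan]*2 for j in range(6)])
        g=~np.isnan(C[:,0]);j=np.arange(6)[g]
        f=lambda p:(C[g]-p[:2]-p[2]*np.c_[np.cos(p[3]+j*np.pi/3),np.sin(p[3]+j*np.pi/3)]).ravel()
        s=least_squares(f,[*c,.075,np.radians(ph)],loss="soft_l1",f_scale=.001)
        c=s.x[:2]
    print(n,"axis",c.round(4),"R",s.x[2].round(4),"phase",(np.degrees(s.x[3])%60).round(2),"res mm",(s.fun.reshape(-1,2)*1000).round(1).tolist(),[int((k==i).sum()) for i in range(6)])
    b=np.radians(np.degrees(s.x[3])%60+120);print("socket",c+.072*np.array([np.cos(b),np.sin(b)]))
    hsv=cv2.cvtColor(q["img"],cv2.COLOR_RGB2HSV).reshape(-1,3)
    h=((hsv[:,0]<8)|(hsv[:,0]>172))&(hsv[:,1]>120)&(q["range_z"].ravel()>0)&(np.hypot(P[:,0]-.494,P[:,1]+.24)<.03)&(P[:,2]>.05)
    t=h&(P[:,2]>.1)
    print("red head",h.sum(),P[h].mean(0).round(4),P[h].min(0).round(4),P[h].max(0).round(4),"top",t.sum(),P[t].mean(0).round(4) if t.any() else "")
E
python3 fit.py wrist side scene
```

```text
wrist axis [ 0.5588 -0.0249] R 0.0743 phase 38.7 res mm [[-0.6, 2.0], [1.3, -2.7], [-3.6, -0.6], [0.3, 3.8], [-0.8, -0.1], [4.1, -0.4]] [414, 417, 386, 373, 382, 404]
socket [0.49170072 0.00125238]
red head 376 [ 0.4915 -0.2423  0.0921] [ 0.4821 -0.2543  0.0704] [ 0.4979 -0.237   0.1045] top 136 [ 0.4905 -0.2453  0.1023]
side axis [ 0.558  -0.0235] R 0.0746 phase 38.93 res mm [[-0.4, 0.2], [2.6, -2.1], [-3.3, 0.5], [0.2, -1.2], [-1.3, 3.1], [4.2, 0.0]] [42, 55, 51, 52, 48, 33]
socket [0.49081949 0.00236178]
red head 56 [ 0.49   -0.2437  0.0899] [ 0.4833 -0.2548  0.0699] [ 0.4984 -0.2375  0.1051] top 14 [ 0.4905 -0.2457  0.1033]
scene axis [ 0.5606 -0.0299] R 0.0744 phase 38.27 res mm [[0.5, 2.8], [-0.2, -0.3], [0.2, 1.0], [0.6, -2.4], [-0.0, 0.3], [-5.2, -1.0]] [51, 53, 38, 37, 53, 47]
socket [ 0.49368667 -0.00320914]
red head 64 [ 0.4926 -0.2507  0.0907] [ 0.4848 -0.2562  0.0702] [ 0.497  -0.2436  0.1058] top 20 [ 0.4915 -0.2495  0.1029]
```

>>> arm_command:
  steps:
    - {"rx": 0, "ry": 0, "rz": 0, "dx": 0.0025, "dy": -0.05, "dz": 0.005, "grip": 0.042}
    - {"rx": 0, "ry": 0, "rz": 0, "dx": 0.0025, "dy": -0.06, "dz": 0, "grip": 0.042}
    - {"rx": 0, "ry": 0, "rz": 0, "dx": 0.0025, "dy": -0.06, "dz": 0, "grip": 0.042}
    - {"rx": 0, "ry": 0, "rz": 0, "dx": 0.0025, "dy": -0.055, "dz": 0, "grip": 0.042}
    - {"rx": 0, "ry": 0, "rz": 0, "dx": 0, "dy": 0, "dz": 0, "grip": 0.042}
    - {"rx": 0, "ry": 0, "rz": 0, "dx": 0, "dy": 0, "dz": 0, "grip": 0.042}

```text
time_s: 15.02
ee_pos: [0.4897, -0.2465, 0.1811]
tcp_rot: [-3.141, 0.004, 0.001]
force: [0.5, -0.1, 0.2]
opening: 0.042
gripper_force: 0.0
```

```bash
python3 chk.py; python3 - <<'E'
from h import *
q=cam("wrist");q["name"]="wrist"
v,u=np.mgrid[0:400,0:640];uv=np.c_[u.ravel(),v.ravel()];P=W(q,uv)
hsv=cv2.cvtColor(q["img"],cv2.COLOR_RGB2HSV).reshape(-1,3)
h=((hsv[:,0]<8)|(hsv[:,0]>172))&(hsv[:,1]>120)&(np.hypot(P[:,0]-.494,P[:,1]+.24)<.03)&(P[:,2]>.05)
X=P[h]; t=X[X[:,2]>.1];print(uv[h].mean(0),h.sum(),len(t),t.mean(0).round(4),t.min(0),t.max(0))
s=X[(X[:,2]<.098)]; print("side",len(s),s.mean(0).round(4))
# circle fit r=8mm on side points
from scipy.optimize import least_squares
print(least_squares(lambda c:np.hypot(s[:,0]-c[0],s[:,1]-c[1])-.008,[.49,-.247],loss="soft_l1",f_scale=.001).x)
for k,lo in(("blue",0),):
    b=(hsv[:,0]>100)&(hsv[:,0]<130)&(hsv[:,1]>120)&(P[:,2]>.05)&(np.hypot(P[:,0]-.55,P[:,1]+.24)<.04);print("blue",b.sum(),P[b].mean(0).round(4))
E
```

```text
15.075 [ 0.4899 -0.2457  0.1812] rad 0.2288 ang -107.0 phi -0.1 tilt [-0.     0.001 -1.   ] q [ 0.46  0.34 -0.06  1.88  0.03  0.92 -1.19] [ 0.4  0.  -0.4] 0.0418 0.0
side knob 5 [ 0.5971 -0.0519  0.1132] -31.9
scene knob 93 [ 0.598  -0.0639  0.1039] -42.0
[316.815  206.8675] 400 258 [ 0.4911 -0.2462  0.1058] [ 0.48297077 -0.26611853  0.10009245] [ 0.50114358 -0.22167758  0.22658062]
side 122 [ 0.4967 -0.2468  0.086 ]
[ 0.49009486 -0.24660504]
blue 254 [ 0.556  -0.2402  0.1124]
```

>>> arm_command:
  steps:
    - {"rx": 0, "ry": 0, "rz": 0, "dx": 0.0005, "dy": 0, "dz": -0.04, "grip": 0.042}
    - {"rx": 0, "ry": 0, "rz": 0, "dx": 0, "dy": 0, "dz": -0.035, "grip": 0.042}
    - {"rx": 0, "ry": 0, "rz": 0, "dx": 0, "dy": 0, "dz": -0.025, "grip": 0.042}
    - {"rx": 0, "ry": 0, "rz": 0, "dx": 0, "dy": 0, "dz": -0.008, "grip": 0.042}
    - {"rx": 0, "ry": 0, "rz": 0, "dx": 0, "dy": 0, "dz": 0, "grip": 0.03}
    - {"rx": 0, "ry": 0, "rz": 0, "dx": 0, "dy": 0, "dz": 0, "grip": 0.02}
    - {"rx": 0, "ry": 0, "rz": 0, "dx": 0, "dy": 0, "dz": 0, "grip": 0.01}
    - {"rx": 0, "ry": 0, "rz": 0, "dx": 0, "dy": 0, "dz": 0, "grip": 0.01}
    - {"rx": 0, "ry": 0, "rz": 0, "dx": 0, "dy": 0, "dz": 0, "grip": 0.01}

```text
time_s: 16.35
ee_pos: [0.491, -0.2475, 0.0743]
tcp_rot: [3.141, -0.004, 0.003]
force: [-0.4, 0.4, 5.4]
opening: 0.0152
gripper_force: 30.0
```

```bash
python3 chk.py
```

```text
16.4 [ 0.491  -0.2475  0.0743] rad 0.2301 ang -106.7 phi -0.2 tilt [ 0.002 -0.001 -1.   ] q [ 0.45  0.49 -0.06  1.95  0.04  0.7  -1.2 ] [-0.5  0.7  5.2] 0.0154 29.99949038028717
scene knob 93 [ 0.5981 -0.0641  0.1041] -42.1
```

>>> arm_command:
  steps:
    - {"rx": 0, "ry": 0, "rz": 0, "dx": 0, "dy": 0, "dz": 0.01, "grip": 0.01}
    - {"rx": 0, "ry": 0, "rz": 0, "dx": 0, "dy": 0, "dz": 0.03, "grip": 0.01}
    - {"rx": 0, "ry": 0, "rz": 0, "dx": 0, "dy": 0.0, "dz": 0.03, "grip": 0.01}
    - {"rx": 0, "ry": 0, "rz": 0, "dx": 0, "dy": 0.04, "dz": 0, "grip": 0.01}
    - {"rx": 0, "ry": 0, "rz": 0, "dx": 0, "dy": 0.055, "dz": 0, "grip": 0.01}
    - {"rx": 0, "ry": 0, "rz": 0, "dx": 0, "dy": 0.055, "dz": 0, "grip": 0.01}
    - {"rx": 0, "ry": 0, "rz": 0, "dx": 0, "dy": 0.055, "dz": 0, "grip": 0.01}
    - {"rx": 0, "ry": 0, "rz": 0, "dx": 0, "dy": 0.044, "dz": 0, "grip": 0.01}
    - {"rx": 0, "ry": 0, "rz": 0, "dx": 0, "dy": 0, "dz": 0, "grip": 0.01}
    - {"rx": 0, "ry": 0, "rz": 0, "dx": 0, "dy": 0, "dz": 0, "grip": 0.01}

```text
time_s: 17.75
ee_pos: [0.49, 0.001, 0.1435]
tcp_rot: [3.141, -0.005, -0.001]
force: [-0.1, 0.3, -1.5]
opening: 0.015
gripper_force: 30.0
```

```bash
sed -i 's/np.median(X\[m\]/np.mean(X[m]/' fit.py; python3 chk.py w6; python3 fit.py wrist side scene | grep -v head
```

```text
17.8 [4.901e-01 4.000e-04 1.434e-01] rad 0.0723 ang 157.7 phi -0.3 tilt [-0.    -0.001 -1.   ] q [ 0.07  0.3  -0.16  2.04  0.07  0.8  -1.71] [ 0.7 -0.  -0.8] 0.0151 29.992246627807617
scene knob 91 [ 0.598  -0.064   0.1044] -42.1
wrist axis [ 0.5593 -0.0255] R 0.0741 phase 37.47 res mm [[0.0, 0.1], [-0.0, 0.0], [-0.2, -0.1], [0.5, 0.3], [-0.2, -0.3], [-0.0, -0.0]] [521, 532, 522, 465, 457, 462]
socket [0.49277728 0.00212742]fit.py:27: RuntimeWarning: Mean of empty slice.
  print("red head",h.sum(),P[h].mean(0).round(4),P[h].min(0).round(4),P[h].max(0).round(4),"top",t.sum(),P[t].mean(0).round(4) if t.any() else "")
  ret = um.true_divide(
Traceback (most recent call last):
  File "fit.py", line 27, in <module>
    print("red head",h.sum(),P[h].mean(0).round(4),P[h].min(0).round(4),P[h].max(0).round(4),"top",t.sum(),P[t].mean(0).round(4) if t.any() else "")
                                                   ~~~~~~~~^^^
ValueError: zero-size array to reduction operation minimum which has no identity
```

View pics/w6.png

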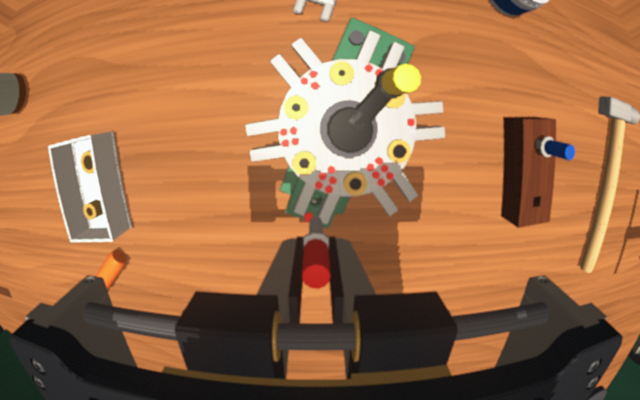

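The pin is in the grip at (316,255), with its shaft end near (314,222), just short of the fork slot of station 5 at (315,195). I'll measure the shaft and socket from the same frames.

```bash
sed -i '/red head/d;/t=h&/d' fit.py; python3 - <<'E'
from h import *
from scipy.optimize import least_squares
for i in range(2):
    q=cam("wrist");q["name"]="wrist"
    v,u=np.mgrid[0:400,0:640];uv=np.c_[u.ravel(),v.ravel()];P=W(q,uv)
    m=(np.hypot(P[:,0]-.492,P[:,1]-.0005)<.02)&(q["range_z"].ravel()>0)
    for lo,hi,r in((.088,.1,.005),(.1,.112,.005),(.113,.13,.011),(.136,.17,.008)):
        X=P[m&(P[:,2]>lo)&(P[:,2]<hi)]
        if len(X)>8:
            f=least_squares(lambda c:np.hypot(X[:,0]-c[0],X[:,1]-c[1])-r,X.mean(0)[:2]-[.004,0],loss="soft_l1",f_scale=.0005)
            print(lo,len(X),X.mean(0).round(4),"centre",f.x.round(4),"cost",np.abs(f.fun).mean().round(4))
    Z=P[m];print("minz",np.sort(Z[Z[:,2]>.07][:,2])[:5].round(4))
s=get_state();print(s["ee_pos"])
E
python3 fit.py wrist wrist side scene
```

```text
0.088 63 [0.4932 0.0009 0.0943] centre [0.4892 0.0009] cost 0.0003
0.1 74 [0.4934 0.0009 0.1061] centre [0.4894 0.0008] cost 0.0002
0.113 37 [0.4937 0.001  0.1158] centre [ 4.831e-01 -1.000e-04] cost 0.0004
0.136 1618 [4.978e-01 3.000e-04 1.551e-01] centre [0.4913 0.0005] cost 0.0044
minz [0.0885 0.0886 0.0887 0.0888 0.0889]
0.088 66 [0.4933 0.0011 0.0945] centre [0.4893 0.0011] cost 0.0003
0.1 75 [0.4934 0.0011 0.1063] centre [0.4893 0.001 ] cost 0.0002
0.113 34 [0.4937 0.0011 0.1161] centre [4.831e-01 2.000e-04] cost 0.0003
0.136 1616 [4.978e-01 4.000e-04 1.553e-01] centre [0.4912 0.0005] cost 0.0044
minz [0.0886 0.0886 0.0887 0.0888 0.0889]
[0.49025091 0.00085439 0.14338585]
wrist axis [ 0.5592 -0.0255] R 0.0741 phase 37.48 res mm [[-0.1, 0.1], [0.0, -0.0], [-0.3, 0.1], [0.5, 0.1], [-0.2, -0.2], [-0.0, -0.1]] [522, 537, 524, 466, 451, 462]
socket [0.49265807 0.0020568 ]
wrist axis [ 0.5592 -0.0255] R 0.0741 phase 37.48 res mm [[-0.0, -0.0], [0.0, -0.0], [-0.2, 0.0], [0.3, 0.1], [-0.1, -0.1], [0.1, 0.0]] [526, 541, 526, 469, 454, 463]
socket [0.49271806 0.00206573]
side axis [ 0.5588 -0.0236] R 0.0751 phase 37.56 res mm [[0.3, 0.1], [0.4, -0.9], [-0.7, -0.1], [-0.2, -0.1], [-0.3, 0.8], [0.4, 0.1]] [39, 55, 51, 53, 47, 32]
socket [0.49223131 0.00388517]
scene axis [ 0.5603 -0.0296] R 0.0745 phase 37.92 res mm [[0.7, 0.0], [-0.6, -0.6], [-0.2, 0.6], [0.1, 0.0], [0.5, 0.2], [-0.4, -0.3]] [52, 50, 40, 35, 52, 49]
socket [ 0.49355806 -0.00253913]
```

>>> arm_command:
  steps:
    - {"rx": 0, "ry": 0, "rz": 0, "dx": 0.0035, "dy": 0.0008, "dz": 0, "grip": 0.01}
    - {"rx": 0, "ry": 0, "rz": 0, "dx": 0, "dy": 0, "dz": -0.01, "grip": 0.01}
    - {"rx": 0, "ry": 0, "rz": 0, "dx": 0, "dy": 0, "dz": -0.01, "grip": 0.01}
    - {"rx": 0, "ry": 0, "rz": 0, "dx": 0, "dy": 0, "dz": -0.005, "grip": 0.01}
    - {"rx": 0, "ry": 0, "rz": 0, "dx": 0, "dy": 0, "dz": -0.005, "grip": 0.01}
    - {"rx": 0, "ry": 0, "rz": 0, "dx": 0, "dy": 0, "dz": -0.004, "grip": 0.01}
    - {"rx": 0, "ry": 0, "rz": 0, "dx": 0, "dy": 0, "dz": 0, "grip": 0.01}

```text
time_s: 19.12
ee_pos: [0.4936, 0.0026, 0.1092]
tcp_rot: [3.142, -0.004, -0.001]
force: [0.1, -1.0, -0.7]
opening: 0.0159
gripper_force: 30.0
```

```bash
cat > pin.py <<'E'
from h import *
from scipy.optimize import least_squares
s=get_state();p=s["ee_pos"];print(s["time_s"],np.round(p,4),np.round(s["force"],2),np.round(s["moment"],3),round(s["opening"],4))
q=cam("wrist");q["name"]="wrist"
v,u=np.mgrid[0:400,0:640];uv=np.c_[u.ravel(),v.ravel()];P=W(q,uv)
m=(np.hypot(P[:,0]-p[0],P[:,1]-p[1])<.02)&(q["range_z"].ravel()>0)
for lo,hi in((-.042,-.03),(-.03,-.018)):
    X=P[m&(P[:,2]>p[2]+lo-.012)&(P[:,2]<p[2]+hi-.012)&(abs(P[:,1]-p[1])<.005)]
    if len(X)>8:
        f=least_squares(lambda c:np.hypot(X[:,0]-c[0],X[:,1]-c[1])-.005,X.mean(0)[:2]-[.004,0],loss="soft_l1",f_scale=.0005)
        print(lo,len(X),X.mean(0).round(4),"centre",f.x.round(4),np.abs(f.fun).mean().round(4))
E
python3 pin.py; python3 fit.py wrist
```

```text
19.125 [0.4936 0.0026 0.1092] [ 0.13 -0.96 -0.65] [-0.075  0.061 -0.013] 0.0159
-0.042 217 [0.5044 0.0033 0.0605] centre [0.5036 0.002 ] 0.0022
-0.03 78 [0.4967 0.0032 0.0738] centre [0.4926 0.0029] 0.0003
wrist axis [ 0.5595 -0.0252] R 0.074 phase 37.21 res mm [[0.0, 0.1], [-0.2, 0.1], [-0.6, -0.1], [1.9, 0.9], [-0.2, -0.5], [-0.1, -0.3]] [678, 692, 677, 576, 559, 586]
socket [0.49311553 0.00269136]
```

>>> arm_command:
  steps:
    - {"rx": 0, "ry": 0, "rz": 0, "dx": 0.0004, "dy": -0.0006, "dz": -0.004, "grip": 0.01}
    - {"rx": 0, "ry": 0, "rz": 0, "dx": 0, "dy": 0, "dz": -0.004, "grip": 0.01}
    - {"rx": 0, "ry": 0, "rz": 0, "dx": 0, "dy": 0, "dz": -0.003, "grip": 0.01}
    - {"rx": 0, "ry": 0, "rz": 0, "dx": 0, "dy": 0, "dz": -0.002, "grip": 0.01}
    - {"rx": 0, "ry": 0, "rz": 0, "dx": 0, "dy": 0, "dz": 0, "grip": 0.01}

```text
time_s: 19.85
ee_pos: [0.4941, 0.0021, 0.0962]
tcp_rot: [3.142, -0.004, -0.001]
force: [-0.5, -0.0, -1.0]
opening: 0.0154
gripper_force: 30.0
```

```bash
python3 pin.py
```

```text
19.85 [0.4941 0.0021 0.0962] [-0.52 -0.02 -0.99] [-0.005 -0.017 -0.028] 0.0154
-0.042 61 [0.4969 0.0015 0.0491] centre [0.4931 0.0024] 0.0004
-0.03 244 [0.5052 0.003  0.0605] centre [0.5042 0.0018] 0.0021
```

>>> arm_command:
  steps:
    - {"rx": 0, "ry": 0, "rz": 0, "dx": 0, "dy": 0, "dz": -0.002, "grip": 0.01}
    - {"rx": 0, "ry": 0, "rz": 0, "dx": 0, "dy": 0, "dz": -0.002, "grip": 0.01}
    - {"rx": 0, "ry": 0, "rz": 0, "dx": 0, "dy": 0, "dz": -0.001, "grip": 0.01}
    - {"rx": 0, "ry": 0, "rz": 0, "dx": 0, "dy": 0, "dz": 0, "grip": 0.01}

```text
time_s: 20.4
ee_pos: [0.494, 0.0019, 0.0912]
tcp_rot: [3.141, -0.004, -0.001]
force: [-0.2, -0.9, -1.6]
opening: 0.015
gripper_force: 30.0
```

>>> arm_command:
  steps:
    - {"rx": 0, "ry": 0, "rz": 0, "dx": 0, "dy": 0, "dz": -0.002, "grip": 0.01}
    - {"rx": 0, "ry": 0, "rz": 0, "dx": 0, "dy": 0, "dz": -0.002, "grip": 0.01}
    - {"rx": 0, "ry": 0, "rz": 0, "dx": 0, "dy": 0, "dz": -0.001, "grip": 0.01}
    - {"rx": 0, "ry": 0, "rz": 0, "dx": 0, "dy": 0, "dz": -0.001, "grip": 0.01}
    - {"rx": 0, "ry": 0, "rz": 0, "dx": 0, "dy": 0, "dz": 0, "grip": 0.01}

```text
time_s: 21.02
ee_pos: [0.494, 0.002, 0.0853]
tcp_rot: [3.141, -0.004, -0.001]
force: [-1.3, -1.1, -1.5]
opening: 0.015
gripper_force: 30.0
```

>>> arm_command:
  steps:
    - {"rx": 0, "ry": 0, "rz": 0, "dx": 0, "dy": 0, "dz": -0.001, "grip": 0.01}
    - {"rx": 0, "ry": 0, "rz": 0, "dx": 0, "dy": 0, "dz": -0.001, "grip": 0.01}
    - {"rx": 0, "ry": 0, "rz": 0, "dx": 0, "dy": 0, "dz": -0.001, "grip": 0.01}
    - {"rx": 0, "ry": 0, "rz": 0, "dx": 0, "dy": 0, "dz": 0, "grip": 0.01}

```text
time_s: 21.52
ee_pos: [0.4943, 0.0018, 0.0826]
tcp_rot: [3.141, -0.004, 0.0]
force: [-1.6, -1.6, 3.1]
opening: 0.0152
gripper_force: 30.0
```

>>> arm_command:
  steps:
    - {"rx": 0, "ry": 0, "rz": 0, "dx": -0.0003, "dy": -0.0002, "dz": -0.001, "grip": 0.01}
    - {"rx": 0, "ry": 0, "rz": 0, "dx": 0, "dy": 0, "dz": -0.001, "grip": 0.01}
    - {"rx": 0, "ry": 0, "rz": 0, "dx": 0, "dy": 0, "dz": -0.001, "grip": 0.01}
    - {"rx": 0, "ry": 0, "rz": 0, "dx": 0, "dy": 0, "dz": -0.001, "grip": 0.01}
    - {"rx": 0, "ry": 0, "rz": 0, "dx": 0, "dy": 0, "dz": 0, "grip": 0.01}

```text
time_s: 22.15
ee_pos: [0.494, 0.0018, 0.0782]
tcp_rot: [3.142, -0.004, 0.0]
force: [-0.9, -2.7, 0.8]
opening: 0.0152
gripper_force: 30.0
```

>>> arm_command:
  steps:
    - {"rx": 0, "ry": 0, "rz": 0, "dx": 0, "dy": -0.0003, "dz": -0.001, "grip": 0.01}
    - {"rx": 0, "ry": 0, "rz": 0, "dx": 0, "dy": 0, "dz": -0.001, "grip": 0.01}
    - {"rx": 0, "ry": 0, "rz": 0, "dx": 0, "dy": 0, "dz": -0.0005, "grip": 0.01}
    - {"rx": 0, "ry": 0, "rz": 0, "dx": 0, "dy": 0, "dz": 0, "grip": 0.01}

```text
time_s: 22.65
ee_pos: [0.494, 0.0016, 0.0759]
tcp_rot: [-3.141, 0.004, -0.0]
force: [-0.2, -2.2, 2.4]
opening: 0.0152
gripper_force: 30.0
```

>>> arm_command:
  steps:
    - {"rx": 0, "ry": 0, "rz": 0, "dx": 0, "dy": 0, "dz": -0.0005, "grip": 0.01}
    - {"rx": 0, "ry": 0, "rz": 0, "dx": 0, "dy": 0, "dz": -0.0003, "grip": 0.01}
    - {"rx": 0, "ry": 0, "rz": 0, "dx": 0, "dy": 0, "dz": 0, "grip": 0.01}

```text
time_s: 23.02
ee_pos: [0.4939, 0.0016, 0.0751]
tcp_rot: [-3.142, 0.004, -0.0]
force: [-0.1, -1.7, 1.8]
opening: 0.0154
gripper_force: 30.0
```

>>> arm_command:
  steps:
    - {"rx": 0, "ry": 0, "rz": 0, "dx": 0, "dy": 0, "dz": -0.0004, "grip": 0.01}
    - {"rx": 0, "ry": 0, "rz": 0, "dx": 0, "dy": 0, "dz": -0.0003, "grip": 0.01}
    - {"rx": 0, "ry": 0, "rz": 0, "dx": 0, "dy": 0, "dz": 0, "grip": 0.01}

```text
time_s: 23.4
ee_pos: [0.494, 0.0016, 0.0745]
tcp_rot: [3.142, -0.004, 0.0]
force: [-0.0, -1.4, 4.1]
opening: 0.0151
gripper_force: 30.0
```

>>> arm_command:
  steps:
    - {"rx": 0, "ry": 0, "rz": 0, "dx": 0, "dy": 0, "dz": -0.0003, "grip": 0.01}
    - {"rx": 0, "ry": 0, "rz": 0, "dx": 0, "dy": 0, "dz": -0.0003, "grip": 0.01}
    - {"rx": 0, "ry": 0, "rz": 0, "dx": 0, "dy": 0, "dz": 0, "grip": 0.01}

```text
time_s: 23.78
ee_pos: [0.4941, 0.0016, 0.0743]
tcp_rot: [3.142, -0.004, 0.001]
force: [-0.6, -1.4, 8.6]
opening: 0.0154
gripper_force: 30.0
```

>>> arm_command:
  steps:
    - {"rx": 0, "ry": 0, "rz": 0, "dx": 0, "dy": 0, "dz": -0.0003, "grip": 0.01}
    - {"rx": 0, "ry": 0, "rz": 0, "dx": 0, "dy": 0, "dz": 0, "grip": 0.01}

```text
time_s: 24.02
ee_pos: [0.4942, 0.0016, 0.0742]
tcp_rot: [3.141, -0.004, 0.001]
force: [-1.5, -2.6, 9.5]
opening: 0.015
gripper_force: 30.0
```

>>> arm_command:
  steps:
    - {"rx": 0, "ry": 0, "rz": 0, "dx": 0, "dy": 0.0003, "dz": 0.0004, "grip": 0.01}
    - {"rx": 0, "ry": 0, "rz": 0, "dx": 0, "dy": 0, "dz": 0, "grip": 0.025}
    - {"rx": 0, "ry": 0, "rz": 0, "dx": 0, "dy": 0, "dz": 0, "grip": 0.042}
    - {"rx": 0, "ry": 0, "rz": 0, "dx": 0, "dy": 0, "dz": 0, "grip": 0.042}
    - {"rx": 0, "ry": 0, "rz": 0, "dx": 0, "dy": 0, "dz": 0.02, "grip": 0.042}
    - {"rx": 0, "ry": 0, "rz": 0, "dx": 0, "dy": 0, "dz": 0.04, "grip": 0.042}
    - {"rx": 0, "ry": 0, "rz": 0, "dx": 0, "dy": 0, "dz": 0.05, "grip": 0.042}
    - {"rx": 0, "ry": 0, "rz": 0, "dx": 0, "dy": 0, "dz": 0, "grip": 0.042}
    - {"rx": 0, "ry": 0, "rz": 0, "dx": 0, "dy": 0, "dz": 0, "grip": 0.042}

```text
time_s: 25.15
ee_pos: [0.4933, 0.0018, 0.1834]
tcp_rot: [3.142, -0.004, -0.001]
force: [0.2, -0.4, -0.3]
opening: 0.0417
gripper_force: 0.0
```

```bash
python3 chk.py w7; python3 - <<'E'
from h import *
for n in("wrist","side"):
    q=cam(n);q["name"]=n
    v,u=np.mgrid[0:400,0:640];uv=np.c_[u.ravel(),v.ravel()];P=W(q,uv)
    m=(np.hypot(P[:,0]-.494,P[:,1]-.002)<.02)&(q["range_z"].ravel()>0)
    hsv=cv2.cvtColor(q["img"],cv2.COLOR_RGB2HSV).reshape(-1,3)
    r=m&((hsv[:,0]<8)|(hsv[:,0]>172))&(hsv[:,1]>120)&(P[:,2]>.05)
    X=P[r];print(n,len(X),X.mean(0).round(4),"z",np.percentile(X[:,2],[1,5,50,90,97]).round(4))
    t=X[X[:,2]>.098];print("top",len(t),np.median(t,0).round(4))
E
python3 look.py wrist; python3 fit.py wrist
```

```text
25.2 [0.4929 0.0018 0.1828] rad 0.0702 ang 155.8 phi -0.1 tilt [-0.002 -0.    -1.   ] q [ 0.08  0.25 -0.17  2.    0.05  0.89 -1.7 ] [0.3 0.9 0.4] 0.0423 0.0
scene knob 90 [ 0.5979 -0.0639  0.105 ] -42.0
wrist 429 [0.4978 0.0007 0.0925] z [0.06   0.0607 0.1017 0.1032 0.1036]
top 258 [0.4945 0.0017 0.1025]
side 82 [0.4931 0.0036 0.0882] z [0.062  0.0692 0.0907 0.1028 0.1047]
top 26 [0.4932 0.0023 0.1024]
wrist [362.  76.] 21 r 0.055 ang 344.3 z 0.058
wrist [372.  80.] 21 r 0.055 ang 334.5 z 0.061
wrist [314.  82.] 18 r 0.055 ang 32.6 z 0.06
wrist [306.  88.] 16 r 0.055 ang 42.1 z 0.062
wrist [316.  91.] 18 r 0.047 ang 37.2 z 0.06
wrist [399. 123.] 27 r 0.052 ang 279.7 z 0.06
wrist [297. 130.] 21 r 0.046 ang 89.2 z 0.061
wrist [288. 132.] 16 r 0.054 ang 90.4 z 0.06
wrist [290. 141.] 20 r 0.054 ang 99.9 z 0.061
wrist [298. 140.] 17 r 0.046 ang 100.5 z 0.061
wrist [371. 157.] 30 r 0.035 ang 225.0 z 0.06
wrist [364. 163.] 30 r 0.035 ang 209.8 z 0.061
wrist [376. 164.] 33 r 0.043 ang 223.6 z 0.062
wrist [330. 165.] 27 r 0.036 ang 154.6 z 0.062
wrist [322. 170.] 35 r 0.044 ang 148.9 z 0.06
wrist [368. 169.] 31 r 0.043 ang 211.2 z 0.061
wrist [381. 170.] 33 r 0.051 ang 222.6 z 0.061
wrist [331. 174.] 31 r 0.044 ang 160.7 z 0.062
wrist [373. 176.] 36 r 0.051 ang 212.4 z 0.062
wrist [319. 178.] 32 r 0.052 ang 150.1 z 0.061
wrist [328. 182.] 32 r 0.052 ang 160.4 z 0.06
wrist axis [ 0.5594 -0.0252] R 0.074 phase 37.02 res mm [[0.1, -0.2], [-0.3, 0.1], [-0.7, -0.2], [1.5, 2.5], [0.0, -0.8], [-0.1, -0.2]] [407, 388, 396, 211, 356, 360]
socket [0.49311707 0.00292228]
```

View pics/w7.png

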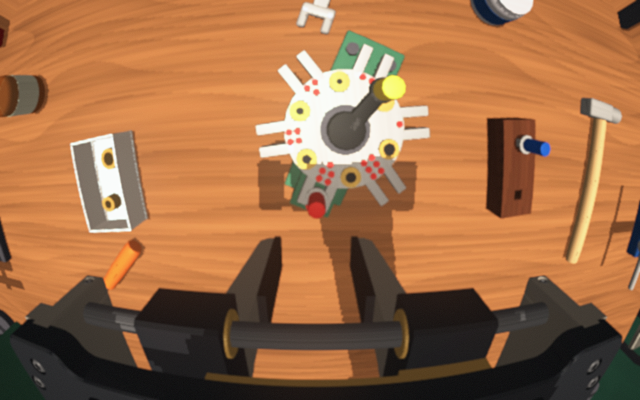

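The red head stands at (316,205) in station 5's fork, and the five dots are still at the pointer. Its top is at 0.1025 m, matching a tip on the socket floor (0.103 m). The blue pin at (535,147) hasn't moved.

```bash
python3 -c "
from rig import *
print(hand_in())"
```

```text
the job is handed in; nothing more can be done
None
```

Job handed in: station 5 is clicked in at the pointer, the red lock pin is fully home in the socket and released, and the blue pin and everything else were left alone. The job took about 25 s of the 72 s allowed.

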